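Weigh two slide boxes against each other and push out the heavier

ROBOT

A 6-joint arm with a two-finger parallel gripper is mounted at the origin on a cart in front of the work surface, level with it; the furniture and walls round the work are solid. World frame = base frame: x ahead of the robot, y to its left, z up, the work surface at z = 0. Lengths are in m, angles in rad, forces in N, time in s.
With the tool pointing down it reaches from about 0.3 to 0.875 m from the base axis. Payload 6.4 kg.
Tool frame: the origin (TCP) lies on the centre line of the jaws, within the pads' length; the fingertips stand 25 mm ahead of it and the grasp point (between the pads) lies 6 mm ahead of it; z points along the fingers, y is the line along which they close (so a half turn about z gives the same grasp; the last joint's range is limited). The gripper opens to 85 mm and grips with 20 to 120 N. Pads are 22 mm wide; open, the fingers measure 114 mm over their backs; the gripper's body (76 mm by 85 mm) begins 54 mm behind the grasp point. The pads swing forward as they close: fully open they stand 13 mm farther back than shut.
Start: joints at [1.05, 0.181, 1.607, -0, 1.354, -0.206], TCP at [0.178, 0.547, 0.256] pointing down, gripper open.
Joint ranges: [-2.99, 2.99], [-0.89, 2.07], [0.3, 2.58], [-1.14, 4.28], [0, 2.63], [-3.12, 3.12]. Speed limits (rad/s): [2.57, 2.57, 3.01, 3.14, 3.14, 3.14].

INTERFACE

Orientations are given as a unit quaternion [w, x, y, z].
In Python, from bench import get_obs, camera, hand_in, spot_in gives the robot as it stands.
- The arm moves only by the shell command python3 -m jog 'ROWS'. ROWS is JSON, one flat list of numbers, 7 for each row, row after row: the shift along the tool's x, y, z in m, then the turn, a rotation vector about the tool's x, y, z in rad, then the closure, from 0 (fully open) to 1 (shut). A call has 1 to 20 rows; each row is the pose to reach, as a shift and turn from the pose commanded when the call began, along the tool's axes at that moment; what a row does not reach only later rows make up. A row lasts 1/8 s, in which the tool goes at most 62.5 mm and 10.7 degrees, less where a joint would pass 70% of its speed; a pose out of reach is approached as far as the arm can. A call with a gripper value outside its range is refused whole. The fingers move at their own pace and stop on an object; the grip force is fixed at half the most. Time passes only in rows, so rows that repeat a pose let the fingers close. It gives the time, the measured TCP pose, the force, the opening and the grip force at its end, in the units of the state.
- get_obs(): the state, without advancing time (a new reading comes with each control period).
- camera(name): name is "scene" or "top" or "wrist"; returns a dict with "frame" (400x640x3 uint8, red, green, blue), "mtx" (3x3 intrinsics, pixels), "extrinsics" (4x4, takes a point from camera to world coordinates). Camera axes: x right, y up, looking along -z (the intrinsics and any distortion apply to the point x, -y, -z); pixel columns grow to the right and rows downward; lengths in m; the calibration is good to about 2 mm. A picture is of the moment at which its call begins. There is no depth.
- hand_in(): hands the job in; it is judged then, once.
Trained networks look in a picture, given as the dict that the camera call returned (one of the last four; its "shot" number tells which), for a name from the list of things; names that differ only in an ending like _2 or _b are one class to them, and where a whole thing is asked for, a point or a joint stands for the part that bears it (a point fixed in the world has none). Each returns a list of dicts, best first, with "confidence" (0 to 1); they miss things now and then, are a little off and sometimes report something else, mostly with a low value. They report only what shows in the picture. A call takes as long as a camera call. They do not tell look-alikes from the thing itself.
- spot_in(picture, name): "xyz" ([x, y, z] in m, in world coordinates, good to about 4 mm: the middle of the surface that is visible of it).
The state is a dict: "time_s": time; "q": joint angles; "dq": joint speeds; "joint_efforts": joint torques, N m; "eef_pos": TCP position; "eef_rot": TCP orientation; "wrist_force": force on the tool from outside, world axes, zero at the start; "torque": the same for the moment, N m; "opening": opening from 0.0 (shut) to 1.0 (fully open); "grasp_force": force on a finger pad.
Only numpy, scipy, OpenCV 4.12 (cv2) and the standard library are available. Lean on these libraries where they do the work, as an engineer would, in place of code of your own. Each camera call takes 0.05 s, during which the arm holds its last target. There are 200 camera calls.

TASK

Find out which of the two slide boxes is the fuller: push each one along its lane fully onto the pan in front of it, then take the hand off and let the balance settle. Then push the heavier box on over the far side of its pan so that it lies flat in the catch tray behind, and leave the lighter one on its pan and the other things as they stand.

Things in the scene. Friction and masses are not known exactly. Their poses are not given: they have to be found in the camera images.
- balance: equal-arm balance, 306 mm wide (y), 310 mm deep (x), 115 mm tall, fixed on the worktop. Origin at worktop height under the beam's pivot, midway between the pans; x points away from the robot along the lanes, y left, z up. From near to far along x: loading deck with two lanes, two pans side by side, one catch tray. An upright 50 mm wide scale plate stands between the pans
- left_lane (a point): centre of the left (+y) lane, on the loading deck's top, 53 mm above the worktop; axes as the balance. The deck runs from 52 mm before to 53 mm behind it in x; the lane is 104 mm wide between rails 6 mm high and leads to the left pan, 2 mm past the deck's end
- right_lane (a point): centre of the right (-y) lane, on the loading deck's top, as the left lane; it leads to the right pan
- left_pan (a point): centre of the left (+y) pan's top when level, 44.5 mm above the worktop (does not move with the pan). Pan 92 mm along x, 104 mm wide between low side rails, open at its near and far sides. It stays flat and moves straight up or down by up to 7.1 mm, so it always lies 1 to 16 mm lower than the deck; a box drops off the deck's edge when its centre is about 8 mm short of this point
- right_pan (a point): centre of the right (-y) pan's top when level, as the left pan; 190 mm from it along y
- tray (a point): middle of the catch tray's floor, 34 mm above the worktop, behind both pans, on the balance's centre line. The tray spans 52 mm before to 53 mm beyond it in x and 153 mm to each side in y; walls 20 mm high at the far side and both ends, open towards the pans, always 3 mm or more lower than they are. A box lies wholly in it when its centre is 86 to 108 mm beyond the pan's centre
- beam (a joint): tilt of the balance beam, rad: 0 level (empty); + left pan up and right pan down, stop at +0.075; - left pan down, stop at -0.075. Sprung to level: with both boxes on the pans it rests 0.05 to 0.075 down on the heavier side within 1 s; the lighter box alone gives 0.04 to 0.052, the heavier alone goes to the stop. A black pointer on the beam leans over the scale plate
- box_p_mid (a point): centre (18.5 mm over the underside) of one of two slide boxes of the same look: closed blue box, 37 mm tall, along its x 40 mm to the near wall (latch 3 mm more), 44 mm to the far wall, 98 mm along y. One of the two, not known which, is fuller: 180 to 220 g, the other 72 to 88 g. Starts on the deck in the lane before one pan, x along the lane. Push its near wall at 60 to 65 mm above the worktop, with up to 3 N
- box_q_mid (a point): centre (18.5 mm over the underside) of one of two slide boxes of the same look: closed blue box, 37 mm tall, along its x 40 mm to the near wall (latch 3 mm more), 44 mm to the far wall, 98 mm along y. One of the two, not known which, is fuller: 180 to 220 g, the other 72 to 88 g. Starts on the deck in the lane before one pan, x along the lane. Push its near wall at 60 to 65 mm above the worktop, with up to 3 N
- vial: bystander: small stoppered glass vial, 23 mm diameter, 40 mm tall, standing on the balance's deck between the two lanes; origin at the centre of its underside
- timer: bystander: white wedge-shaped digital timer, 66 x 70 x 36 mm, on the worktop left of the balance; origin at the centre of its underside
- small_bottle: bystander: small reagent bottle with screw cap, 43 mm diameter, 82 mm tall, on the worktop right of the balance; origin at the centre of its underside
- cuvettes: bystander: clear strip of cuvettes, 12 x 100 x 14 mm, lying on the worktop right of the balance; origin at the centre of its underside
- beaker: bystander: glass beaker, 53 mm diameter, 70 mm tall, on the worktop to the right; origin at the centre of its underside
- pen: bystander: marker pen, 135 mm long, lying on the worktop to the left; origin at the centre of its underside
- box_p: the slide box whose centre is point box_p_mid; origin at the middle of its underside, same axes, z up
- box_q: the slide box whose centre is point box_q_mid; origin at the middle of its underside, same axes, z up
There are look-alikes about, which are no part of the job. Leave any yellow look-alike of the box_p alone.

How it is judged:
By the outcome, as a careful person would: the job done as asked, in the order asked, and still so for the second after the job is handed in, with the robot touching nothing.
It also fails if it takes over 56 s, if anything falls off the work surface, if the arm or the gripper's body presses on something with over 40 N, if the wrist force passes 120 N, or if a joint passes its speed limit or range.

## Working session

There is one attempt and no reset: what is moved stays moved. The work goes in short steps, Python scripts to look and compute and a shell command to move; the robot and the scene stay as the last step left them, time stands still between calls to the robot, and variables do not carry over. Pictures are saved under pics/ and viewed, at most 13 in all, crops included, and the job is handed in when it is done.

```bash
mkdir -p pics; python3 - <<'E'
from bench import *
import cv2,numpy as np
o=get_obs();print(o['time_s'],o['eef_pos'],o['eef_rot'],o['opening'])
for c in('scene','top'):
    p=camera(c);cv2.imwrite(f'pics/{c}0.png',p['frame'][:,:,::-1])
    print(c,np.round(p['extrinsics'],3).tolist(),np.round(p['mtx'],1).tolist())
    for n in('balance','box_p','vial','timer','small_bottle','beaker','cuvettes','pen'):
        print(n,[(np.round(d['xyz'],3).tolist(),round(d['confidence'],2)) for d in spot_in(p,n)])
E
```

```text
0.0 [0.17774916 0.54630375 0.25537556] [-3.06516456e-04  1.56726764e-01  9.87641604e-01 -8.30823161e-04] 0.9976316839209536
scene [[0.447, 0.526, -0.724, -0.287], [-0.895, 0.263, -0.361, -0.466], [0.001, 0.809, 0.588, 0.82], [0.0, 0.0, 0.0, 1.0]] [[481.1, 0.0, 318.3], [0.0, 481.1, 200.1], [0.0, 0.0, 1.0]]
balance [([0.637, 0.002, 0.038], 0.92)]
box_p [([0.517, 0.105, 0.089], 0.96), ([0.486, -0.079, 0.089], 0.83), ([0.71, -0.267, 0.034], 0.58)]
vial [([0.518, 0.013, 0.078], 0.6)]
timer [([0.521, 0.106, 0.089], 0.44)]
small_bottle [([0.582, -0.371, 0.046], 0.75), ([0.661, -0.389, 0.05], 0.51), ([0.636, 0.0, 0.04], 0.23)]
beaker [([0.661, -0.391, 0.045], 0.89)]
cuvettes [([0.515, -0.37, 0.012], 0.82)]
pen [([0.522, 0.343, 0.013], 0.65)]
top [[-0.025, 0.978, -0.209, 0.308], [-1.0, -0.023, 0.009, -0.007], [0.004, 0.209, 0.978, 1.465], [0.0, 0.0, 0.0, 1.0]] [[502.6, 0.0, 314.6], [0.0, 502.6, 197.1], [0.0, 0.0, 1.0]]
balance [([0.649, 0.014, 0.044], 0.74)]
box_p [([0.53, 0.117, 0.095], 0.91), ([0.502, -0.066, 0.09], 0.75), ([0.728, -0.264, 0.031], 0.64)]
vial [([0.524, 0.02, 0.091], 0.43)]
timer [([0.679, -0.384, 0.033], 0.6)]
small_bottle [([0.591, -0.358, 0.055], 0.7), ([0.652, 0.014, 0.045], 0.45)]
beaker [([0.68, -0.382, 0.035], 0.72), ([0.654, 0.011, 0.044], 0.17)]
cuvettes [([0.513, -0.373, 0.017], 0.43)]
pen [([0.53, 0.358, 0.019], 0.46)]
```

View pics/scene0.png

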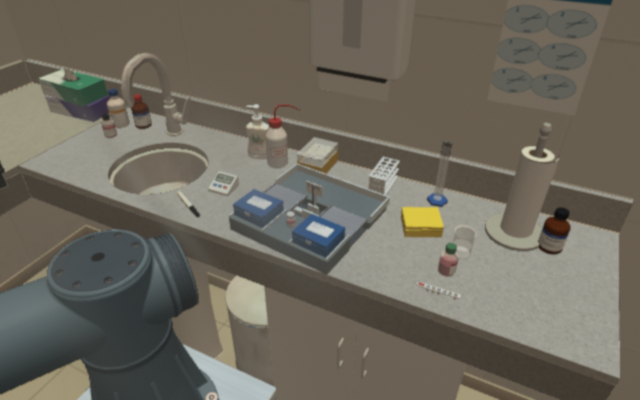

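View pics/top0.png

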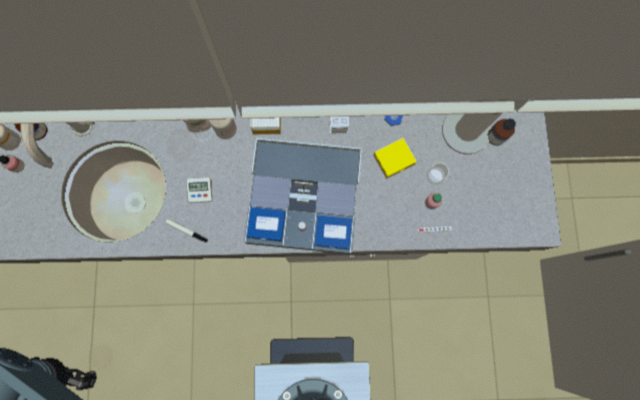

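The pictures show two blue boxes, left near (267,223) and right near (335,232) in the top view. The yellow look-alike is at (395,157), and the balance is yawed by about -4.5°. I'll move in for a closer look with the wrist camera.

```bash
cat > h.py <<'E'
from bench import *
import numpy as np, cv2
from scipy.spatial.transform import Rotation as R
def rot(q): return R.from_quat([q[1],q[2],q[3],q[0]])
def row(pos,yaw):
    "shift/turn in tool axes to reach TCP pos, tool down with tool y along balance y at yaw"
    o=get_obs(); r=rot(o['eef_rot']); c,s=np.cos(yaw),np.sin(yaw)
    t=R.from_matrix(np.array([[-c,-s,0],[-s,c,0],[0,0,-1.]]).T)
    print('row',np.round(r.inv().apply(np.array(pos)-o['eef_pos']),4),np.round((r.inv()*t).as_rotvec(),4))
def ground(p,uv,z):
    "pixels -> world points at height z"
    uv=np.array(uv,float); K=p['mtx'];E=p['extrinsics']
    n=cv2.undistortPoints(uv.reshape(-1,1,2),K,None).reshape(-1,2)
    d=np.c_[n[:,0],-n[:,1],-np.ones(len(n))]@E[:3,:3].T
    return E[:3,3]+d*((z-E[2,3])/d[:,2])[:,None]
def pix(p,X):
    E=np.linalg.inv(p['extrinsics']);c=np.atleast_2d(X)@E[:3,:3].T+E[:3,3]
    return np.c_[p['mtx'][0,2]+p['mtx'][0,0]*c[:,0]/-c[:,2],p['mtx'][1,2]-p['mtx'][1,1]*c[:,1]/-c[:,2]]
E
python3 - <<'E'
from h import *
row([.40,.02,.36],-.077)
p=camera('top')
print(ground(p,[(256,141),(361,149),(352,252),(247,244)],.054).round(3))
E
```

```text
row [-0.3742 -0.4321 -0.1037] [-1.000e-04 -0.000e+00 -2.378e-01]
[[ 0.782  0.148  0.054]
 [ 0.751 -0.16   0.054]
 [ 0.449 -0.122  0.054]
 [ 0.479  0.173  0.054]]
```

```bash
python3 -m jog '[-0.06,-0.05,-0.05,0,0,0,0, -0.1,-0.1,-0.1,0,0,-0.06,0.2, -0.15,-0.15,-0.104,0,0,-0.12,0.5, -0.19,-0.2,-0.104,0,0,-0.18,0.5, -0.23,-0.25,-0.104,0,0,-0.22,0.5, -0.27,-0.3,-0.104,0,0,-0.26,0.5, -0.31,-0.35,-0.104,0,0,-0.26,0.5, -0.35,-0.4,-0.104,0,0,-0.26,0.5, -0.374,-0.432,-0.104,0,0,-0.26,0.5, -0.374,-0.432,-0.104,0,0,-0.26,0.5, -0.374,-0.432,-0.104,0,0,-0.26,0.5]' | tail -5; python3 - <<'E'
from h import *
o=get_obs();print(o['time_s'],o['eef_pos'],o['opening'],o['wrist_force'])
p=camera('wrist');cv2.imwrite('pics/w1.png',p['frame'][:,:,::-1]);np.savez('pics/w1.npz',mtx=p['mtx'],extrinsics=p['extrinsics'])
for n in('balance','box_p','vial'): print(n,[(np.round(d['xyz'],3).tolist(),round(d['confidence'],2)) for d in spot_in(p,n)])
E
```

```text
eef_pos: [0.4003, 0.0181, 0.3602]
eef_rot: [-0.0, 0.03, 1.0, -0.0]
wrist_force: [-0.1, 1.2, 0.4]
opening: 0.5
grasp_force: 0.0
2.325 [0.40032779 0.0180977  0.36020991] 0.49952943829199276 [-0.08158361  1.23562434  0.37211739]
balance [([0.566, 0.015, 0.05], 0.83)]
box_p [([0.502, 0.137, 0.088], 0.97), ([0.744, -0.224, 0.036], 0.96), ([0.487, -0.06, 0.087], 0.74)]
vial [([0.518, 0.017, 0.089], 0.84)]
```

View pics/w1.png

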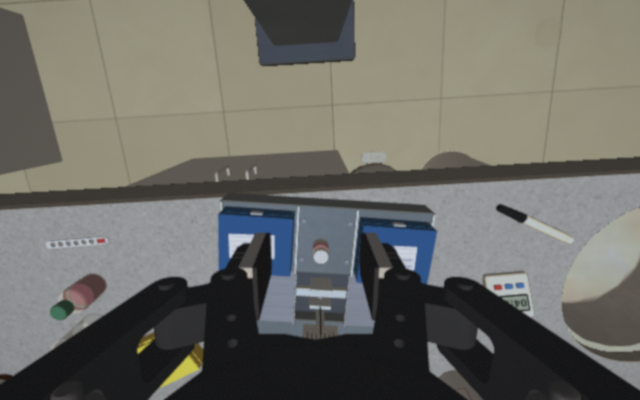

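The wrist view shows the right box's near wall along (220,209)-(295,211) and the left box's along (358,219)-(436,222). I'll enlarge this and the top view to measure the corners.

```bash
python3 - <<'E'
from h import *
a=cv2.imread('pics/w1.png')[185:345,205:450]; a=cv2.resize(a,None,fx=3.2,fy=3.2,interpolation=cv2.INTER_CUBIC)
cv2.imwrite('pics/w1c.png',a)
b=cv2.imread('pics/top0.png')[130:260,235:375]; b=cv2.resize(b,None,fx=4.5,fy=4.5,interpolation=cv2.INTER_CUBIC)
cv2.imwrite('pics/t0c.png',b)
print(np.load('pics/w1.npz')['extrinsics'].round(3))
E
```

```text
[[ 0.06  -0.963 -0.264  0.334]
 [ 0.998  0.057  0.016  0.022]
 [-0.001 -0.264  0.964  0.478]
 [ 0.     0.     0.     1.   ]]
```

View pics/w1c.png

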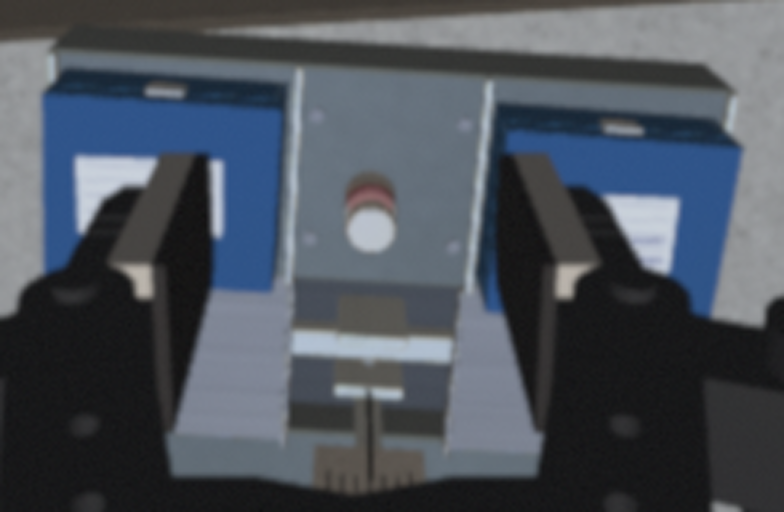

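View pics/t0c.png

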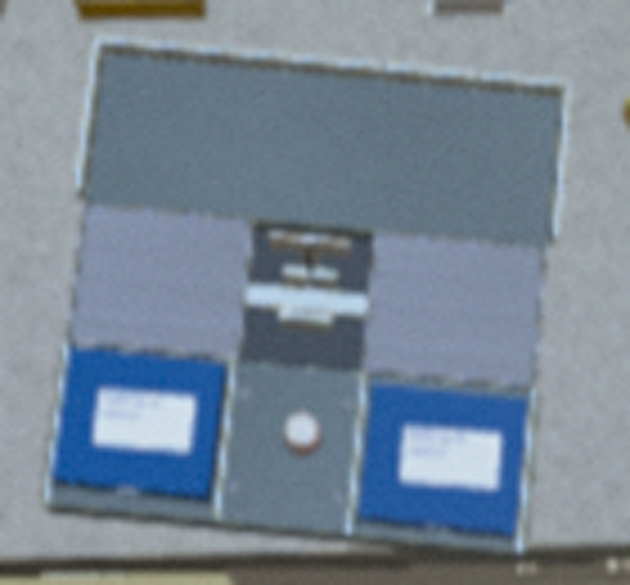

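```bash
python3 - <<'E'
from h import *
W=dict(np.load('pics/w1.npz')); T=camera('top')
w=lambda pts,z:ground(W,np.array(pts)/3.2+[205,185],z)
t=lambda pts,z:ground(T,np.array(pts)/4.5+[235,130],z)
def pr(n,a):
    d=a[1]-a[0]; print(n,a[:,:2].round(4).tolist(),'mid',a.mean(0)[:2].round(4),'ang',round(np.degrees(np.arctan2(d[1],d[0])),1),'len',round(np.linalg.norm(d),4))
pr('W deck near',w([(55,48),(735,93)],.053));pr('W rail R',w([(298,70),(287,285)],.059));pr('W rail L',w([(490,82),(465,290)],.059))
pr('W deck far mid',w([(292,280),(468,293)],.053))
pr('W boxR',w([(45,92),(285,105)],.09));pr('W boxL',w([(505,132),(740,148)],.09))
pr('T deck near',t([(48,508),(525,550)],.053));pr('T tray far',t([(100,42),(565,90)],.054))
pr('T left side',t([(48,508),(100,42)],.054));pr('T right side',t([(525,550),(565,90)],.054))
pr('T boxL',t([(52,485),(212,500)],.09));pr('T boxR',t([(358,522),(520,537)],.09))
E
```

```text
W deck near [[0.4508, -0.1151], [0.4893, 0.1819]] mid [0.4701 0.0334] ang 82.6 len 0.2995
W rail R [[0.4653, -0.0095], [0.5684, -0.0222]] mid [ 0.5169 -0.0159] ang -7.0 len 0.1039
W rail L [[0.4757, 0.0733], [0.5758, 0.0594]] mid [0.5258 0.0664] ang -7.9 len 0.1011
W deck far mid [[0.5693, -0.0203], [0.5809, 0.0613]] mid [0.5751 0.0205] ang 81.9 len 0.0824
W boxR [[0.4588, -0.1097], [0.4701, -0.0135]] mid [ 0.4644 -0.0616] ang 83.3 len 0.0969
W boxL [[0.487, 0.0751], [0.4997, 0.171]] mid [0.4934 0.1231] ang 82.4 len 0.0967
T deck near [[0.4825, 0.1768], [0.449, -0.1207]] mid [0.4657 0.028 ] ang -96.4 len 0.2994
T tray far [[0.7873, 0.1439], [0.7475, -0.1587]] mid [ 0.7674 -0.0074] ang -97.5 len 0.3053
T left side [[0.4823, 0.1767], [0.7873, 0.1439]] mid [0.6348 0.1603] ang -6.1 len 0.3067
T right side [[0.4489, -0.1207], [0.7475, -0.1587]] mid [ 0.5982 -0.1397] ang -7.3 len 0.301
T boxL [[0.4919, 0.1696], [0.4804, 0.072]] mid [0.4862 0.1208] ang -96.8 len 0.0983
T boxR [[0.4648, -0.0167], [0.4533, -0.115]] mid [ 0.459  -0.0659] ang -96.7 len 0.099
```

```bash
python3 - <<'E'
from h import *
W=dict(np.load('pics/w1.npz'))
for dz in(.012,.02,.025,.03):
  for dx in(-.011,.011):
    print(dz,dx,pix(W,[[.4003+dx,.0181+s*.0213,.3602-dz] for s in(-1,1)]).round(0).tolist())
ex=np.array([.992,-.127]);ey=np.array([.127,.992]);p=.43*ex-.005*ey
row([*p,.11],-.127)
E
```

```text
0.012 -0.011 [[265.0, 241.0], [362.0, 236.0]]
0.012 0.011 [[270.0, 285.0], [363.0, 280.0]]
0.02 -0.011 [[268.0, 234.0], [359.0, 229.0]]
0.02 0.011 [[272.0, 276.0], [360.0, 271.0]]
0.025 -0.011 [[269.0, 230.0], [358.0, 225.0]]
0.025 0.011 [[274.0, 271.0], [359.0, 266.0]]
0.03 -0.011 [[271.0, 226.0], [357.0, 221.0]]
0.03 0.011 [[275.0, 266.0], [358.0, 262.0]]
row [-0.0305 -0.0793  0.2504] [0.0002 0.0002 0.074 ]
```

```bash
python3 -m jog '[-0.01,-0.02,0.055,0,0,0.04,0.5, -0.02,-0.05,0.11,0,0,0.074,0.5, -0.03,-0.079,0.165,0,0,0.074,0.5, -0.03,-0.079,0.22,0,0,0.074,0.5, -0.03,-0.079,0.25,0,0,0.074,0.5, -0.03,-0.079,0.278,0,0,0.074,0.5, -0.03,-0.079,0.278,0,0,0.074,0.5]' | tail -5; python3 - <<'E'
from h import *
o=get_obs();print(o['time_s'],o['eef_pos'],o['eef_rot'],o['wrist_force'])
s=camera('scene');w=camera('wrist')
a=cv2.resize(s['frame'][170:270,220:380,::-1],None,fx=2.5,fy=2.5,interpolation=cv2.INTER_CUBIC)
b=cv2.resize(w['frame'][:,:,::-1],(400,250));cv2.imwrite('pics/c2.png',np.hstack([a,b]))
ex=np.array([.992,-.127]);ey=np.array([.127,.992]);print(o['eef_pos'][:2]@ex,o['eef_pos'][:2]@ey)
E
```

```text
eef_pos: [0.4239, -0.0586, 0.0807]
eef_rot: [-0.002, 0.063, 0.998, 0.001]
wrist_force: [0.4, -0.3, 0.7]
opening: 0.499
grasp_force: 0.0
3.45 [ 0.42389522 -0.05863707  0.08070925] [-2.24422349e-03  6.34549046e-02  9.97981814e-01  8.58586352e-04] [ 0.41919608 -0.30585151  0.72958527]
0.4279509696038845 -0.004333280332968902
```

View pics/c2.png

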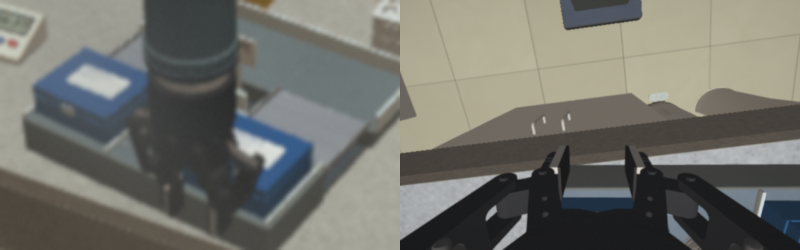

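```bash
python3 -m jog '[-0.01,0,-0.001,0,0,0,0.5, -0.02,0,-0.001,0,0,0,0.5, -0.026,0,-0.001,0,0,0,0.5, -0.033,0,-0.001,0,0,0,0.5, -0.04,0,-0.001,0,0,0,0.5, -0.047,0,-0.001,0,0,0,0.5, -0.054,0,-0.001,0,0,0,0.5, -0.061,0,-0.001,0,0,0,0.5, -0.068,0,-0.001,0,0,0,0.5, -0.075,0,-0.001,0,0,0,0.5, -0.082,0,-0.001,0,0,0,0.5, -0.089,0,-0.001,0,0,0,0.5, -0.096,0,-0.001,0,0,0,0.5, -0.103,0,-0.001,0,0,0,0.5, -0.109,0,-0.001,0,0,0,0.5, -0.115,0,-0.001,0,0,0,0.5, -0.12,0,-0.001,0,0,0,0.5, -0.124,0,-0.001,0,0,0,0.5, -0.127,0,-0.001,0,0,0,0.5, -0.127,0,-0.001,0,0,0,0.5]' | tail -5; python3 - <<'E'
from h import *
o=get_obs();ex=np.array([.992,-.127]);ey=np.array([.127,.992]);print(o['time_s'],o['eef_pos'],o['eef_pos'][:2]@ex,o['eef_pos'][:2]@ey)
np.save('pics/p.npy',o['eef_pos'])
w=camera('wrist');cv2.imwrite('pics/w3.png',w['frame'][:,:,::-1])
E
```

```text
eef_pos: [0.5517, -0.0767, 0.0833]
eef_rot: [0.0, 0.064, 0.998, -0.0]
wrist_force: [0.1, -0.4, -0.3]
opening: 0.5
grasp_force: 0.0
6.05 [ 0.55168796 -0.07669284  0.08334965] 0.5570144518711891 -0.0060149294238129305
```

```bash
python3 -m jog '[0.04,0,0,0,0,0,0.5, 0.09,0,-0.02,0,0,0,0.5, 0.127,0.02,-0.05,0,0,0,0.5, 0.127,0.08,-0.05,0,0,0,0.5, 0.127,0.14,-0.05,0,0,0,0.5, 0.127,0.19,-0.04,0,0,0,0.5, 0.127,0.19,0.001,0,0,0,0.5, 0.127,0.19,0.001,0,0,0,0.5]' | tail -5; python3 - <<'E'
from h import *
o=get_obs();ex=np.array([.992,-.127]);ey=np.array([.127,.992]);print(o['time_s'],o['eef_pos'],o['eef_pos'][:2]@ex,o['eef_pos'][:2]@ey)
p=camera('top');cv2.imwrite('pics/t4.png',cv2.resize(p['frame'][120:270,225:385,::-1],None,fx=4.5,fy=3.9,interpolation=cv2.INTER_CUBIC))
E
```

```text
eef_pos: [0.447, 0.1286, 0.08]
eef_rot: [-0.003, 0.064, 0.998, -0.0]
wrist_force: [0.1, -0.3, -0.3]
opening: 0.504
grasp_force: 0.0
7.1 [0.44699358 0.12859171 0.07995694] 0.4270864851778428 0.1843311594333326
```

View pics/t4.png

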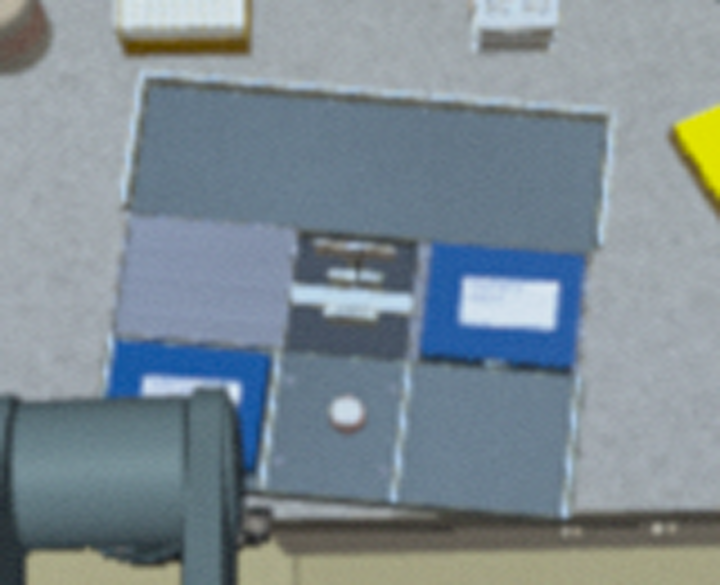

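The right box now lies on its pan, between the deck edge and the tray. The left one gets the same push.

```bash
python3 -m jog '[-0.01,0,-0.001,0,0,0,0.5, -0.02,0,-0.001,0,0,0,0.5, -0.026,0,-0.001,0,0,0,0.5, -0.033,0,-0.001,0,0,0,0.5, -0.04,0,-0.001,0,0,0,0.5, -0.047,0,-0.001,0,0,0,0.5, -0.054,0,-0.001,0,0,0,0.5, -0.061,0,-0.001,0,0,0,0.5, -0.068,0,-0.001,0,0,0,0.5, -0.075,0,-0.001,0,0,0,0.5, -0.082,0,-0.001,0,0,0,0.5, -0.089,0,-0.001,0,0,0,0.5, -0.096,0,-0.001,0,0,0,0.5, -0.103,0,-0.001,0,0,0,0.5, -0.109,0,-0.001,0,0,0,0.5, -0.115,0,-0.001,0,0,0,0.5, -0.12,0,-0.001,0,0,0,0.5, -0.124,0,-0.001,0,0,0,0.5, -0.127,0,-0.001,0,0,0,0.5, -0.127,0,-0.001,0,0,0,0.5]' | tail -5; python3 -m jog '[0.04,0,0,0,0,0,0.5, 0.08,0,0,0,0,0,0.5, 0.127,-0.03,-0.03,0,0,0,0.5, 0.127,-0.07,-0.05,0,0,0,0.5, 0.127,-0.095,-0.05,0,0,0,0.5, 0.127,-0.095,-0.05,0,0,0,0.5, 0.127,-0.095,-0.05,0,0,0,0.5, 0.127,-0.095,-0.05,0,0,0,0.5, 0.127,-0.095,-0.05,0,0,0,0.5, 0.127,-0.095,-0.05,0,0,0,0.5, 0.127,-0.095,-0.05,0,0,0,0.5, 0.127,-0.095,-0.05,0,0,0,0.5, 0.127,-0.095,-0.05,0,0,0,0.5, 0.127,-0.095,-0.05,0,0,0,0.5]' | tail -5; python3 - <<'E'
from h import *
o=get_obs();ex=np.array([.992,-.127]);ey=np.array([.127,.992]);print(o['time_s'],o['eef_pos'],o['eef_pos'][:2]@ex,o['eef_pos'][:2]@ey)
p=camera('top');s=camera('scene')
a=cv2.resize(p['frame'][130:250,235:375,::-1],(467,400),interpolation=cv2.INTER_CUBIC)
b=cv2.resize(s['frame'][160:270,225:395,::-1],(618,400),interpolation=cv2.INTER_CUBIC)
cv2.imwrite('pics/c5.png',cv2.resize(np.hstack([a,b]),(800,295)))
cv2.imwrite('pics/t5.png',p['frame'][:,:,::-1])
cv2.imwrite('pics/s5.png',b)
E
```

```text
eef_pos: [0.5762, 0.1117, 0.0834]
eef_rot: [0.0, 0.064, 0.998, 0.0]
wrist_force: [-0.9, 0.7, -0.4]
opening: 0.497
grasp_force: 0.0
eef_pos: [0.4377, 0.0339, 0.1333]
eef_rot: [0.0, 0.064, 0.998, 0.0]
wrist_force: [-0.4, 0.1, 0.1]
opening: 0.499
grasp_force: 0.0
11.4 [0.43773006 0.03385046 0.13330745] 0.42992920660745737 0.08917137154164126
```

View pics/c5.png

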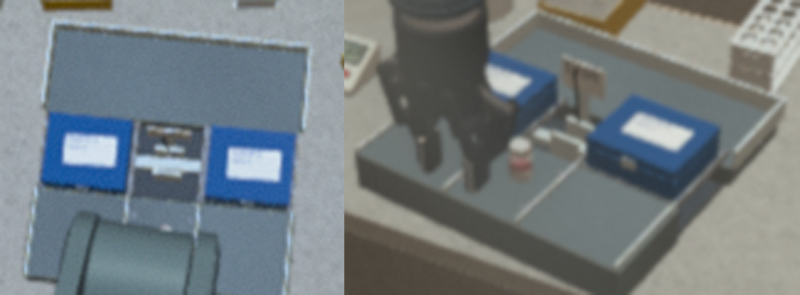

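The left box is on its pan too. The pointer looks as if it leans left, so I'll check that from above with the wrist camera.

```bash
python3 -m jog '[0,0,-0.06,0,0,0,0.5, 0,0,-0.12,0,0,0,0.5, -0.04,0,-0.18,0,0,0,0.5, -0.09,0,-0.22,0,0,0,0.5, -0.13,0,-0.24,0,0,0,0.5, -0.15,0,-0.24,0,0,0,0.5, -0.15,0,-0.24,0,0,0,0.5]' | tail -5; python3 - <<'E'
from h import *
p=camera('wrist');s=camera('scene');np.savez('pics/w6.npz',mtx=p['mtx'],extrinsics=p['extrinsics'])
a=p['frame'][60:300,180:480,::-1];cv2.imwrite('pics/w6.png',p['frame'][:,:,::-1])
b=s['frame'][175:235,230:350,::-1]
cv2.imwrite('pics/c6.png',np.vstack([cv2.resize(a,(500,400)),cv2.resize(b,(500,200),interpolation=cv2.INTER_CUBIC)]))
E
```

```text
eef_pos: [0.5871, 0.0143, 0.3725]
eef_rot: [-0.001, 0.064, 0.998, 0.0]
wrist_force: [-0.3, -0.3, 0.4]
opening: 0.495
grasp_force: 0.0
```

View pics/c6.png

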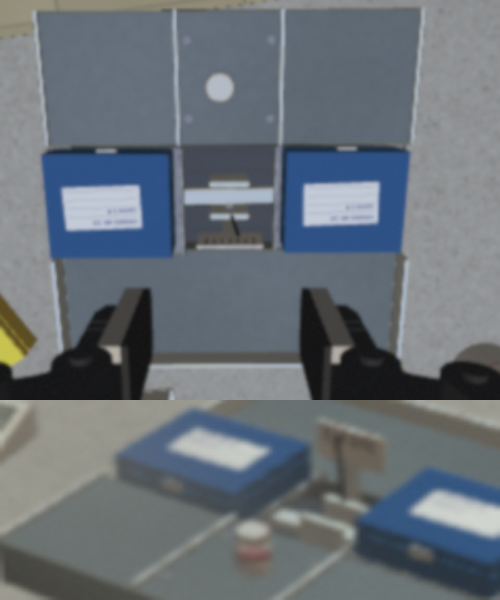

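```bash
python3 - <<'E'
from h import *
W=dict(np.load('pics/w6.npz'));ex=np.array([.992,-.127]);ey=np.array([.127,.992])
def f(n,pts,z):
    g=ground(W,np.array(pts)/[500/300,400/240]+[180,60],z)[:,:2];print(n,'s',(g@ex).round(4),'l',(g@ey).round(4))
f('deck near',[(35,12),(423,8)],.053);f('deck far',[(110,146),(230,145),(350,144)],.053)
f('R near',[(45,155),(170,152)],.088);f('R far',[(52,258),(172,257)],.088)
f('L near',[(287,152),(408,153)],.075);f('L far',[(282,252),(402,251)],.075)
f('tray far in',[(65,352),(390,352)],.034)
E
```

```text
deck near s [0.4636 0.4614] l [-0.0581  0.2416]
deck far s [0.567  0.5664 0.5658] l [-0.0063  0.0927  0.1916]
R near s [0.5695 0.5674] l [-0.0486  0.0467]
R far s [0.6524 0.6517] l [-0.0506  0.0459]
L near s [0.5693 0.5703] l [0.1373 0.2324]
L far s [0.652  0.6513] l [0.1355 0.2346]
tray far in s [0.7661 0.7667] l [-0.0653  0.2463]
```

Both the pointer and the pan heights (left lower) show that the left box is heavier. Both boxes sit about 5 mm short of the pan centres, so I'll first nudge each one 4 mm further and let the balance settle again.

```bash
python3 -m jog '[0.04,-0.03,0.03,0,0,0,0.5, 0.071,-0.06,0.08,0,0,0,0.5, 0.071,-0.094,0.13,0,0,0,0.5, 0.071,-0.094,0.19,0,0,0,0.5, 0.071,-0.094,0.245,0,0,0,0.5, 0.071,-0.094,0.29,0,0,0,0.5, 0.071,-0.094,0.29,0,0,0,0.5, 0.06,-0.094,0.29,0,0,0,0.5, 0.05,-0.094,0.29,0,0,0,0.5, 0.042,-0.094,0.29,0,0,0,0.5, 0.034,-0.094,0.29,0,0,0,0.5, 0.029,-0.094,0.29,0,0,0,0.5, 0.025,-0.094,0.29,0,0,0,0.5, 0.022,-0.094,0.29,0,0,0,0.5, 0.02,-0.094,0.29,0,0,0,0.5, 0.02,-0.094,0.29,0,0,0,0.5]' | head -3; python3 -m jog '[0.025,0,0,0,0,0,0.5, 0.05,0,-0.03,0,0,0,0.5, 0.05,0.02,-0.07,0,0,0,0.5, 0.05,0.08,-0.07,0,0,0,0.5, 0.05,0.14,-0.07,0,0,0,0.5, 0.05,0.19,-0.05,0,0,0,0.5, 0.05,0.19,0,0,0,0,0.5, 0.05,0.19,0,0,0,0,0.5, 0.04,0.19,0,0,0,0,0.5, 0.03,0.19,0,0,0,0,0.5, 0.022,0.19,0,0,0,0,0.5, 0.014,0.19,0,0,0,0,0.5, 0.009,0.19,0,0,0,0,0.5, 0.005,0.19,0,0,0,0,0.5, 0.002,0.19,0,0,0,0,0.5, 0,0.19,0,0,0,0,0.5, 0,0.19,0,0,0,0,0.5]' |head -3;  python3 -m jog '[0.025,0,0,0,0,0,0.5, 0.05,0,-0.05,0,0,0,0.5, 0.05,-0.02,-0.1,0,0,0,0.5, 0.03,-0.06,-0.16,0,0,0,0.5, 0.01,-0.095,-0.22,0,0,0,0.5, -0.01,-0.095,-0.27,0,0,0,0.5, -0.02,-0.095,-0.29,0,0,0,0.5, -0.02,-0.095,-0.29,0,0,0,0.5, -0.02,-0.095,-0.29,0,0,0,0.5, -0.02,-0.095,-0.29,0,0,0,0.5, -0.02,-0.095,-0.29,0,0,0,0.5, -0.02,-0.095,-0.29,0,0,0,0.5, -0.02,-0.095,-0.29,0,0,0,0.5]'|head -3; python3 - <<'E'
from h import *
p=camera('wrist');s=camera('scene');np.savez('pics/w7.npz',mtx=p['mtx'],extrinsics=p['extrinsics'])
o=get_obs();ex=np.array([.992,-.127]);ey=np.array([.127,.992]);print(o['time_s'],o['eef_pos'],o['eef_pos'][:2]@ex,o['eef_pos'][:2]@ey)
a=p['frame'][60:300,180:480,::-1]
b=s['frame'][175:235,230:350,::-1]
cv2.imwrite('pics/c7.png',np.vstack([cv2.resize(a,(500,400)),cv2.resize(b,(500,200),interpolation=cv2.INTER_CUBIC)]))
E
```

```text
time_s: 14.48
eef_pos: [0.5546, -0.0761, 0.0832]
eef_rot: [-0.0, 0.064, 0.998, 0.0]
time_s: 16.6
eef_pos: [0.5788, 0.1124, 0.0831]
eef_rot: [-0.0, 0.064, 0.998, -0.0]
time_s: 18.23
eef_pos: [0.5865, 0.0157, 0.3732]
eef_rot: [-0.0, 0.064, 0.998, -0.0]
18.325 [0.58660047 0.01561003 0.37327703] 0.5799251876756367 0.08998341262457771
```

View pics/c7.png

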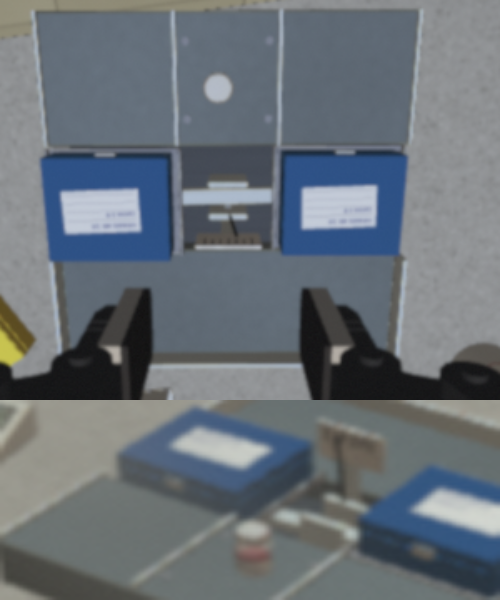

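Both boxes now lie fully on their pans, with a strip of pan showing at the deck edge. The pointer still leans left, so I'll push the left box over.

```bash
python3 -m jog '[0.04,0.03,0.03,0,0,0,0.5, 0.071,0.06,0.08,0,0,0,0.5, 0.071,0.095,0.13,0,0,0,0.5, 0.071,0.095,0.19,0,0,0,0.5, 0.071,0.095,0.245,0,0,0,0.5, 0.071,0.095,0.291,0,0,0,0.5, 0.071,0.095,0.291,0,0,0,0.5, 0.055,0.095,0.291,0,0,0,0.5, 0.04,0.095,0.291,0,0,0,0.5, 0.03,0.095,0.291,0,0,0,0.5, 0.023,0.095,0.291,0,0,0,0.5, 0.017,0.095,0.291,0,0,0,0.5]' | head -3; python3 -m jog '[-0.005,0,0,0,0,0,0.5, -0.01,0,0,0,0,0,0.5, -0.016,0,0,0,0,0,0.5, -0.022,0,0,0,0,0,0.5, -0.028,0,0,0,0,0,0.5, -0.034,0,0,0,0,0,0.5, -0.04,0,0,0,0,0,0.5, -0.046,0,0,0,0,0,0.5, -0.052,0,0,0,0,0,0.5, -0.058,0,0,0,0,0,0.5, -0.064,0,0,0,0,0,0.5, -0.07,0,0,0,0,0,0.5, -0.076,0,0,0,0,0,0.5, -0.082,0,0,0,0,0,0.5, -0.088,0,0,0,0,0,0.5, -0.092,0,0,0,0,0,0.5, -0.095,0,0,0,0,0,0.5, -0.097,0,0,0,0,0,0.5, -0.097,0,0,0,0,0,0.5]'; python3 - <<'E'
from h import *
o=get_obs();ex=np.array([.992,-.127]);ey=np.array([.127,.992]);print(o['time_s'],o['eef_pos'],o['eef_pos'][:2]@ex,o['eef_pos'][:2]@ey)
E
```

```text
time_s: 19.82
eef_pos: [0.5819, 0.112, 0.0822]
eef_rot: [-0.0, 0.064, 0.998, -0.0]
time_s: 22.2
eef_pos: [0.6784, 0.0995, 0.0823]
eef_rot: [0.0, 0.064, 0.998, -0.0]
wrist_force: [1.0, -0.2, -0.5]
opening: 0.5
grasp_force: 0.0
22.2 [0.67838715 0.0994953  0.08226851] 0.6603241509423723 0.18485450881935112
```

Now I'll back off, lift straight up and look.

```bash
python3 -m jog '[0.01,0,0,0,0,0,0.5, 0.015,0,-0.04,0,0,0,0.5, 0.02,0,-0.1,0,0,0,0.5, 0.03,-0.03,-0.16,0,0,0,0.5, 0.04,-0.08,-0.22,0,0,0,0.5, 0.04,-0.095,-0.27,0,0,0,0.5, 0.03,-0.095,-0.29,0,0,0,0.5, 0,-0.095,-0.29,0,0,0,0.5, -0.02,-0.095,-0.29,0,0,0,0.5, -0.02,-0.095,-0.29,0,0,0,0.5, -0.02,-0.095,-0.29,0,0,0,0.5]' | head -3; python3 - <<'E'
from h import *
p=camera('wrist');s=camera('scene');np.savez('pics/w8.npz',mtx=p['mtx'],extrinsics=p['extrinsics'])
a=p['frame'][0:240,180:480,::-1]
b=s['frame'][160:250,220:400,::-1]
cv2.imwrite('pics/c8.png',np.vstack([cv2.resize(a,(500,400)),cv2.resize(b,(500,200),interpolation=cv2.INTER_CUBIC)]))
E
```

```text
time_s: 23.58
eef_pos: [0.685, 0.003, 0.372]
eef_rot: [-0.0, 0.064, 0.998, 0.0]
```

View pics/c8.png

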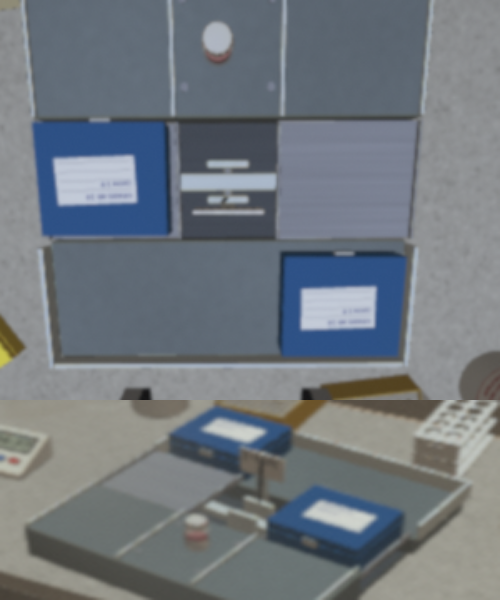

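The left (heavier) box lies square and flat in the tray, with tray floor visible before and behind it. The lighter box is still on its pan, the vial is standing, and the robot is clear of everything.

```bash
python3 -c "from bench import *;print(hand_in())"
```

```text
the job is handed in; nothing more can be done
None
```

The left box was the heavier: it now lies flat in the catch tray, the lighter right box is still on its pan, and the job was handed in at about 24 s of the 56 s allowed.

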